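# Level the oven-side tray shelf with its screw foot

## Task

The three-legged tray shelf beside the oven has sunk at its front screw foot. Stand the spirit level on the bare deck, lying front to back, let go of it, and turn the blue foot knob until the bubble rests between the two lines; then press the level down on the deck firmly with the fingers (a good 10 N), so that the shelf beds on its feet, and finish while still pressing it, with the bubble still between the lines. Leave the timer, the steel pan and the dredger where they are.

Things in the scene. Friction and masses are not known exactly. Their poses are not given: they have to be found in the camera images.
- level: Red torpedo spirit level, black rubber ends, 220 x 24 x 45 mm (long axis x, height z), about 0.3 kg, upright on its 24 mm wide base; may be gripped across its width anywhere. Origin: centre of its underside. In the middle of its top edge, 2 mm deep, a green vial (glass to 27 mm each side) with two black lines 17 mm apart and a pale bubble that shows 12 mm long.
- bubble (a joint): Where the middle of the bubble stands in the vial, in m along the level's own +x axis: 0 is midway between the two lines, and within 0.002 it lies clear between them; it stops at 0.012 either way. It floats to the higher end, 25 mm for each degree of slope, and settles in about 1 s.
- shelf: Stainless tray shelf on two fixed rear legs and one screw foot, middle front; it only tips (about 1 degree) about the line through its rear feet. Origin: on the counter midway between the rear feet, 115 mm behind the deck's middle. x runs from the front (screw foot side, facing the robot) to the rear, y to the left, z up square to the deck. At the start its front is low.
- deck (a point): Middle of the deck's bare, flat top face, 85 mm above the counter; axes as the shelf's. The deck reaches 145 mm to front and rear and 130 mm to each side of this point.
- foot_knob (a point): Screw foot's blue round knob, 36 mm diameter, 28 mm high; this point: on its vertical axis at half height, 134 mm above counter, 190 mm in front of the deck's middle. Underside 35 mm above the deck, 16 mm spindle below. Stays at this height, turns against 0.12 N m, stays where left. Clockwise from above lifts the shelf's front, 6 mm a turn: bubble runs 4.5 mm per rad to the level's front end.
- timer: White kitchen timer, 60 x 75 x 30 mm, origin under its centre. Leave it.
- pan: Small steel food pan, 122 x 190 x 65 mm over its rim, origin under its centre. Leave it.
- dredger: Steel dredger (shaker), 70 mm diameter, 108 mm high, origin under its centre. Leave it.
There are look-alikes about, which are no part of the job. Of the things shaped like the level, the red one is meant.

How it is judged:
On the way, in this order (a step that is already met when the one before it is completed fails the run):
1. the level lies front to back on the deck, let go, its bubble come to rest (z of level in the frame of deck between -0.004 and 0.004 m and angle between the z axis of level and the z axis of shelf, either way round below 0.03 rad and angle between level's own z axis and vertical below 0.1 rad and angle between the x axis of level and the x axis of shelf, either way round below 0.26 rad and x of level in the frame of deck between -0.07 and 0.07 m and y of level in the frame of deck between -0.11 and 0.11 m and contact force between each of the fingers, the arm and level below 0.2 N and velocity of joint bubble between -0.005 and 0.005 m/s), for 0.3 s.
2. with the level lying free on the deck, the bubble rests between the lines (all of step 1 and value of joint bubble between -0.0025 and 0.0025 m), for 0.4 s.
At the end, for the whole second after the job is handed in: Fingers press the level with over 4 N and it bears on the shelf with over 6.5 N; it lies flat on the deck (4 mm, 0.03 rad), front to back within 15 degrees, its middle within 70 mm along and 110 mm across of the deck's; bubble within 2.5 mm of centre; bystanders moved under 30 mm (z of level in the frame of deck between -0.004 and 0.004 m and angle between the z axis of level and the z axis of shelf, either way round below 0.03 rad and angle between level's own z axis and vertical below 0.1 rad and angle between the x axis of level and the x axis of shelf, either way round below 0.26 rad and x of level in the frame of deck between -0.07 and 0.07 m and y of level in the frame of deck between -0.11 and 0.11 m and value of joint bubble between -0.0025 and 0.0025 m and contact force between the fingers and level above 4 N and contact force between level and shelf above 6.5 N and linear speed of level below 0.02 m/s and distance of each of timer, pan, dredger from where it was at the start of the episode below 0.03 m); the arm keeps its last pose, push and grip.
It fails at once if the kitchen timer is pushed more than 30 mm or tipped (distance of timer from where it was at the start of the episode above 0.03 m or angle between timer's own z axis and vertical above 0.3 rad).
It fails at once if the steel pan is pushed more than 30 mm or tipped (distance of pan from where it was at the start of the episode above 0.03 m or angle between pan's own z axis and vertical above 0.3 rad).
It fails at once if the dredger is pushed more than 30 mm or tipped (distance of dredger from where it was at the start of the episode above 0.03 m or angle between dredger's own z axis and vertical above 0.3 rad).
It also fails if it takes over 72 s, if anything falls off the work surface, if the arm or the gripper's body presses on something with over 40 N, if the wrist force passes 120 N, or if a joint passes its speed limit or range.

## Robot

A 6-joint arm with a two-finger parallel gripper is mounted at the origin on the work surface. World frame = base frame: x ahead of the robot, y to its left, z up, the work surface at z = 0. Lengths are in m, angles in rad, forces in N, time in s.
With the tool pointing down it reaches from about 0.35 to 0.875 m from the base axis. Payload 4.2 kg.
Tool frame: the origin (TCP) lies between the finger pads; the fingertips stand 14 mm ahead of it and the grasp point (between the pads) lies 5 mm behind it; z points along the fingers, y is the direction in which the jaws open and shut (so a half turn about z gives the same grasp; the last joint's range is limited). The gripper opens to 85 mm and grips with 20 to 120 N. Pads are 22 mm wide; open, the fingers measure 114 mm over their backs; the gripper's body (76 mm by 85 mm) begins 54 mm behind the grasp point. The pads swing forward as they close: fully open they stand 13 mm farther back than shut.
Start: joints at [-1.047, 0.385, 0.008, 0, -1.194, -0.259], TCP at [0.164, -0.603, 0.245] pointing down, gripper open.
Joint ranges: [-3.14, 3.14], [-1.21, 2.06], [-1.07, 1.41], [-3.16, 2.05], [-2.99, -0.16], [-3.1, 3.1]. Speed limits (rad/s): [2.79, 2.79, 3.14, 3.14, 3.14, 3.14].

## Interface

Orientations are given as a unit quaternion [w, x, y, z].
In Python, from rig import ctrl gives the robot as it stands.
- The arm moves only by the tool servo_tool, never from a script. Its argument "motion" is a list of rows, each a list of 5 numbers: the shift along the tool's x, y, z in mm, then the turn about the tool's z in degrees, then the closure, from 0 (fully open) to 1 (shut). A call has exactly 5 rows; each row is the pose to reach, as a shift and turn from the pose commanded when the call began, along the tool's axes at that moment; what a row does not reach only later rows make up. A row lasts 1/12 s, in which the tool goes at most 41.7 mm and 7.16 degrees, less where a joint would pass 70% of its speed; a pose out of reach is approached as far as the arm can. A call with a gripper value outside its range is refused whole. The fingers move at their own pace and stop on an object; "squeeze" is the grip in N (left out, the last holds). Time passes only in rows, so rows that repeat a pose let the fingers close, or fill a call up. It gives the time, the measured TCP pose, the force and the opening at its end, in the units of the state.
- ctrl.sense(): the state, without advancing time (a new reading comes with each control period).
- ctrl.get_image(name): name is "scene" or "top" or "wrist"; returns the picture (384x512x3 uint8, red, green, blue); there is no depth.
- ctrl.get_calibration(name): a dict with "fx", "fy", "cx", "cy" (pixels), "xyz" and "orientation" of the camera in the world; the wrist camera has in their place "mount" (4x4, takes a point from camera to tool coordinates, whose origin is the TCP and whose axes are the flange's). Camera axes: x right, y down, z forward; pixel columns grow to the right and rows downward; lengths in m; the calibration is good to about 2 mm. A picture is of the moment at which its call begins: read the wrist's pose just before it. get_calibration takes no time and is no camera call.
- ctrl.hand_in(): hands the job in, once; it reports no verdict.
The state is a dict: "clock": time; "joint_pos": joint angles; "joint_velocities": joint speeds; "tau": joint torques, N m; "tcp_pos": TCP position; "ee_rot": TCP orientation; "contact_force": force on the tool from outside, world axes, zero at the start; "wrist_torque": the same for the moment, N m; "grip_width": finger opening in m.
Only numpy, scipy, OpenCV 4.12 (cv2) and the standard library are available. Lean on these libraries where they do the work, as an engineer would, in place of code of your own. Each camera call takes 0.05 s, during which the arm holds its last target.

## Working session

There is one attempt and no reset: what is moved stays moved. The work goes in short steps, Python scripts to look and compute and a tool call to move; the robot and the scene stay as the last step left them, time stands still between calls to the robot, and variables do not carry over. Pictures are saved under pics/ and viewed, and the job is handed in when it is done.

Besides the shell and the picture viewer there is one more tool, called after "Emit:" as name([rows], argument=value, ...), one row to a line, values as JSON. servo_tool: Moves the arm, as the interface text tells. Its arguments: {"type":"object","properties":{"motion":{"type":"array"},"squeeze":{"type":"number"}},"required":["motion"]}

```bash
mkdir -p pics; ls; python3 - <<'E'
from rig import ctrl
import cv2,numpy as np
np.set_printoptions(precision=4,suppress=True)
for n in ["scene","top","wrist"]:
    im=ctrl.get_image(n); cv2.imwrite(f"pics/{n}0.png",im[:,:,::-1]); print(n,ctrl.get_calibration(n))
print(ctrl.sense())
E
```

```text
pics
scene {'fx': 412.12123769240907, 'fy': 412.12123769240907, 'cx': 253.0612134276035, 'cy': 193.50168150183117, 'xyz': array([1.3958, 0.9101, 0.976 ]), 'orientation': array([-0.1579,  0.2844,  0.8353, -0.4432])}
top {'fx': 356.95560964211137, 'fy': 356.95560964211137, 'cx': 248.35573799851355, 'cy': 195.70003874310262, 'xyz': array([ 0.4312, -0.0947,  1.1708]), 'orientation': array([ 0.0583, -0.7041,  0.7065, -0.0419])}
wrist {'fx': 314.31231100912504, 'fy': 314.31231100912504, 'cx': 250.86980991725903, 'cy': 186.87684382445502, 'mount': array([[ 0.0011, -0.9614, -0.2753,  0.0702],
       [ 1.    ,  0.0009,  0.0007, -0.0005],
       [-0.0004, -0.2753,  0.9614, -0.1292],
       [ 0.    ,  0.    ,  0.    ,  1.    ]])}
{'clock': 0.15, 'joint_pos': array([-1.0474,  0.3854,  0.007 , -0.0003, -1.194 , -0.2586]), 'joint_velocities': array([-0.0003, -0.0024,  0.0044,  0.0023, -0.0006,  0.0005]), 'tau': array([ -0.0003, -39.2679,  18.8582,   4.1886,  -0.0034,  -0.    ]), 'tcp_pos': array([ 0.1635, -0.6028,  0.2445]), 'ee_rot': array([-0.0002, -0.132 ,  0.9913,  0.0008]), 'contact_force': array([ 0.8512, -1.0839,  0.1032]), 'wrist_torque': array([ 0.005 , -0.0257, -0.0341]), 'grip_width': 0.0853210630509118}
```

View pics/scene0.png

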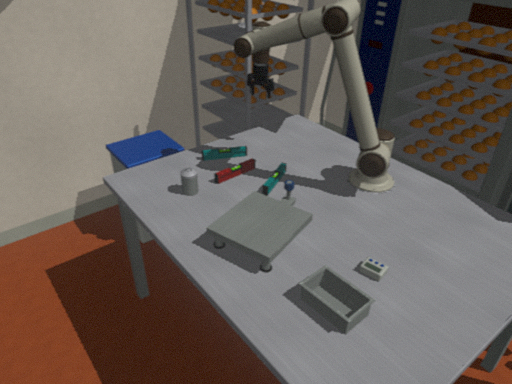

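View pics/top0.png

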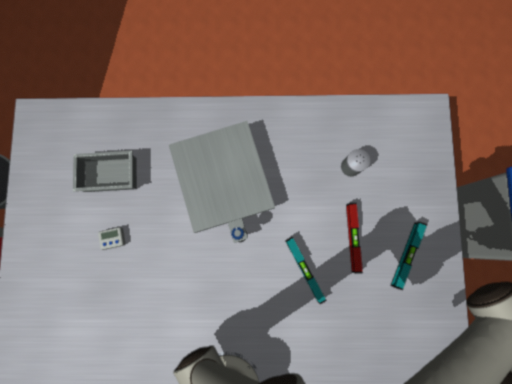

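View pics/wrist0.png

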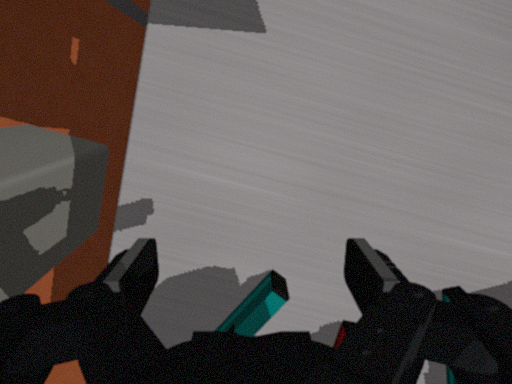

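The top view shows three level-shaped things: teal (305,270), red (355,238) and teal (409,255). The red one matches the description. The shelf is around (221,177), the knob at (238,233), the dredger at (358,160), the pan at (104,171) and the timer at (111,238). I'll enlarge the red level and the shelf.

```bash
cat > h.py <<'E'
import numpy as np, cv2
from scipy.spatial.transform import Rotation as R
from rig import ctrl
np.set_printoptions(precision=4,suppress=True)
def rot(q): return R.from_quat([q[1],q[2],q[3],q[0]]).as_matrix()
def cam(n,s=None):
    c=ctrl.get_calibration(n)
    if n=='wrist':
        s=s or ctrl.sense(); T=np.eye(4);T[:3,:3]=rot(s['ee_rot']);T[:3,3]=s['tcp_pos'];M=T@c['mount']
        return c,M[:3,:3],M[:3,3]
    return c,rot(c['orientation']),np.array(c['xyz'])
def unproj(n,u,v,z,s=None):
    c,Rm,p=cam(n,s); d=Rm@np.array([(u-c['cx'])/c['fx'],(v-c['cy'])/c['fy'],1]); return p+d*(z-p[2])/d[2]
def proj(n,P,s=None):
    c,Rm,p=cam(n,s); q=Rm.T@(np.array(P)-p); return np.array([c['cx']+c['fx']*q[0]/q[2],c['cy']+c['fy']*q[1]/q[2]])
def crop(im,x0,y0,w,h,k,name):
    cv2.imwrite(name,cv2.resize(im[y0:y0+h,x0:x0+w,::-1],None,fx=k,fy=k,interpolation=cv2.INTER_CUBIC))
E
python3 - <<'E'
from h import *
im=cv2.imread('pics/top0.png')[:,:,::-1]
crop(im,325,190,80,95,6,'pics/c1.png'); crop(im,160,110,130,140,4,'pics/c2.png')
E
```

```text
(no output)
```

View pics/c1.png

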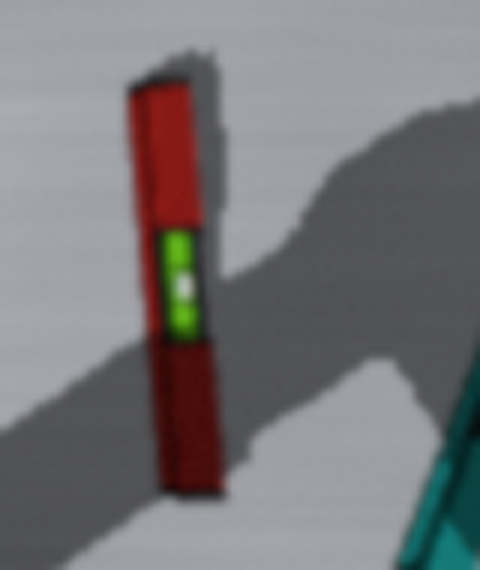

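View pics/c2.png

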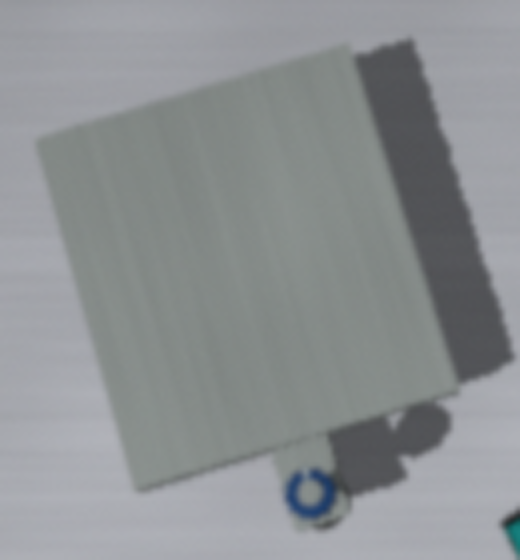

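```bash
python3 - <<'E'
from h import *
a=unproj('top',325+170/6,190+84/6,.045);b=unproj('top',325+203/6,190+493/6,.045);v=unproj('top',325+181/6,190+285/6,.043)
print('level',a,b,(a+b)/2,v,np.linalg.norm(a-b),np.degrees(np.arctan2(*(a-b)[1::-1])))
C=[unproj('top',160+x/4,110+y/4,z) for x,y,z in [(37,140,.086),(350,45,.086),(458,388,.083),(138,490,.083)]]
C=np.array(C);print(C, C.mean(0)); m=C.mean(0)
d=(C[0]+C[1]-C[2]-C[3])/2; print('depth',np.linalg.norm(d),np.degrees(np.arctan2(d[1],d[0]))); e=(C[0]+C[3]-C[1]-C[2])/2; print(np.linalg.norm(e),np.degrees(np.arctan2(e[1],e[0])))
k=unproj('top',160+310/4,110+494/4,.148);print('knob',k, k-m,np.linalg.norm((k-m)[:2]), np.degrees(np.arctan2(*(m-k)[1::-1])))
for n,u,w,z in [('dredger',358,159,.108),('pan',104,171,.065),('timer',111,238,.03)]: print(n,unproj('top',u,w,z))
# cross-check scene
print('scene proj',proj('scene',k),proj('scene',(a+b)/2),proj('scene',m))
im=cv2.imread('pics/scene0.png')[:,:,::-1]
crop(im,200,150,130,125,5,'pics/c3.png')
E
```

```text
level [ 0.5638 -0.3998  0.045 ] [ 0.3531 -0.4075  0.045 ] [ 0.4584 -0.4037  0.045 ] [ 0.4589 -0.4015  0.043 ] 0.21089762670433854 2.0966113588424378
[[ 0.7487  0.1795  0.086 ]
 [ 0.8241 -0.0673  0.086 ]
 [ 0.5512 -0.1495  0.083 ]
 [ 0.4741  0.0947  0.083 ]] [0.6495 0.0143 0.0845]
depth 0.2862177487803313 16.956236626996322
0.25703885763376155 107.24906523002589
knob [ 0.4684 -0.0398  0.148 ] [-0.1811 -0.0542  0.0635] 0.1890651269006372 16.658165150696192
dredger [ 0.6936 -0.4027  0.108 ]
pan [0.671  0.3917 0.065 ]
timer [0.4594 0.3722 0.03  ]
scene proj [289.3668 181.2411] [235.3361 165.5014] [260.6715 219.1713]
```

View pics/c3.png

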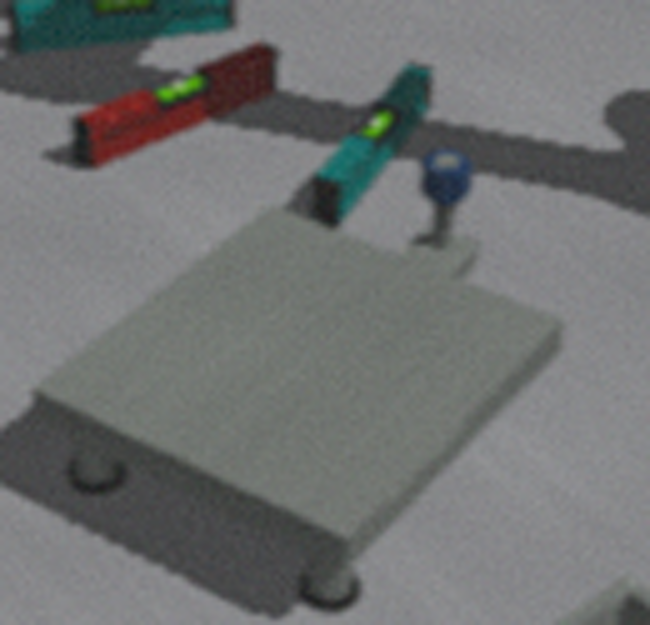

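```bash
cat >> h.py <<'E'
def go(P,yaw):
    """yaw: world angle (deg) of line along tool x (mod 180)"""
    s=ctrl.sense(); Rm=rot(s['ee_rot']); d=Rm.T@(np.array(P)-s['tcp_pos'])*1000
    cur=np.degrees(np.arctan2(Rm[1,0],Rm[0,0])); t=-((yaw-cur+90)%180-90)
    print('t',s['clock'],'tcp',s['tcp_pos'],'yaw',round(cur,2),'q',s['joint_pos'],'F',s['contact_force'],'w',s['grip_width'])
    print('tilt z',Rm[:,2],'shift mm',d,'turn',round(t,2),'rows',np.linalg.norm(d)/41.7)
E
python3 -c "
from h import *
go([.459,-.4025,.16],2.1)"
```

```text
t 0.15 tcp [ 0.1635 -0.6028  0.2445] yaw -164.83 q [-1.0474  0.3854  0.007  -0.0003 -1.194  -0.2586] F [ 0.8512 -1.0839  0.1032] w 0.0853210630509118
tilt z [-0.0006  0.0016 -1.    ] shift mm [-337.6486  115.8965   84.6075] turn 13.07 rows 8.79795287552545
```

Emit:
servo_tool([
  [-38, 13, 0, 0, 0],
  [-76, 26, 0, 0, 0],
  [-114, 39, 0, 0, 0],
  [-152, 52, 0, 0, 0],
  [-190, 65, 0, 0, 0],
], squeeze=40)

```text
clock: 0.57
tcp_pos: [0.331, -0.4894, 0.2451]
ee_rot: [-0.0, -0.132, 0.991, 0.0]
contact_force: [0.4, -0.4, -1.3]
grip_width: 0.0856
```

Emit:
servo_tool([
  [-37, 13, 10, 0, 0],
  [-74, 26, 30, 0, 0],
  [-111, 39, 50, 4, 0],
  [-147, 51, 70, 9, 0],
  [-147, 51, 84, 13, 0],
])

```text
clock: 0.98
tcp_pos: [0.4624, -0.4, 0.1598]
ee_rot: [0.0, -0.019, 1.0, 0.0]
contact_force: [-0.3, -0.2, 0.1]
grip_width: 0.0854
```

```bash
python3 -c "
from h import *
go([.459,-.4025,.025],2.1)
s=ctrl.sense();im=ctrl.get_image('wrist');crop(im,0,0,512,384,1.5,'pics/w1.png')
go([.459,-.4025,.025],2.1)"
```

```text
t 0.9833 tcp [ 0.4624 -0.4     0.1598] yaw -177.77 q [-0.449   0.4321 -0.1448 -0.0006 -0.9935 -1.0826] F [-0.2877 -0.1721  0.119 ] w 0.08544113922336272
tilt z [ 0.0007  0.0002 -1.    ] shift mm [  3.5864  -2.3886 134.7612] turn 0.13 rows 3.2333340655553564
t 1.0333 tcp [ 0.4596 -0.3992  0.1558] yaw -177.94 q [-0.4505  0.4354 -0.1498 -0.0022 -0.993  -1.0831] F [-0.3151  0.3143 -3.0064] w 0.08566967175396514
tilt z [-0.0058  0.0049 -1.    ] shift mm [ -0.018   -3.8993 130.8214] turn -0.04 rows 3.1385972747975552
```

View pics/w1.png

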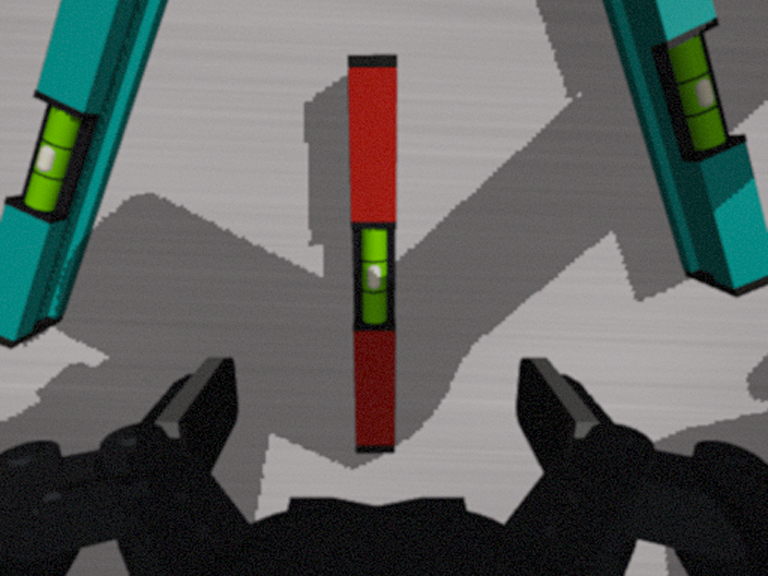

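The red level stands upright with its vial at (250,184) in native pixels and its ends at about (248,38) and (250,300). There is a teal level on each side, both clear of the fingers.

```bash
python3 -c "
from h import *
s=dict(tcp_pos=np.array([.4624,-.4,.1598]),ee_rot=ctrl.sense()['ee_rot']);s['ee_rot']=np.array([0,-.019,1,0.])
for p in [(250,184),(248.3,38),(250,300)]: print(unproj('wrist',*p,.044,s))
go([.459,-.4025,.025],2.1)"
```

```text
[ 0.4601 -0.4012  0.044 ]
[ 0.3521 -0.4066  0.044 ]
[ 0.5688 -0.397   0.044 ]
t 1.0333 tcp [ 0.4596 -0.3992  0.1558] yaw -177.94 q [-0.4505  0.4354 -0.1498 -0.0022 -0.993  -1.0831] F [-0.3151  0.3143 -3.0064] w 0.08566967175396514
tilt z [-0.0058  0.0049 -1.    ] shift mm [ -0.018   -3.8993 130.8214] turn -0.04 rows 3.1385972747975552
```

Emit:
servo_tool([
  [0, -1, 35, 0, 0],
  [0, -2, 70, 0, 0],
  [0, -2, 105, 0, 0],
  [0, -2, 125, 0, 0],
  [0, -2, 132, 0, 0],
])

```text
clock: 1.45
tcp_pos: [0.4557, -0.4042, 0.0256]
ee_rot: [-0.003, -0.019, 1.0, 0.002]
contact_force: [0.2, 0.2, -0.1]
grip_width: 0.0853
```

Emit:
servo_tool([
  [0, 0, 0, 0, 0],
  [0, 0, 0, 0, 1],
  [0, 0, 0, 0, 1],
  [0, 0, 0, 0, 1],
  [0, 0, 0, 0, 1],
])

```text
clock: 1.87
tcp_pos: [0.4594, -0.4055, 0.031]
ee_rot: [0.001, -0.019, 1.0, -0.001]
contact_force: [1.3, -0.5, 0.1]
grip_width: 0.0386
```

Emit:
servo_tool([
  [0, 0, 0, 0, 1],
  [0, 0, 0, 0, 1],
  [0, 0, 0, 0, 1],
  [0, 0, 0, 0, 1],
  [0, 0, 0, 0, 1],
])

```text
clock: 2.28
tcp_pos: [0.4591, -0.4051, 0.0306]
ee_rot: [0.001, -0.019, 1.0, -0.0]
contact_force: [-0.1, 1.8, 5.8]
grip_width: 0.0234
```

```bash
python3 -c "
from h import *
go([.664,.0187,.24],16.95)"
```

```text
t 2.2833 tcp [ 0.4591 -0.4051  0.0306] yaw -177.8 q [-0.4589  0.5859 -0.2645  0.0002 -0.7189 -1.0737] F [-0.1388  1.8499  5.8073] w 0.023415770998505715
tilt z [ 0.0012 -0.0008 -1.    ] shift mm [-221.2758  415.4658 -209.4776] turn -14.75 rows 12.355490320334118
```

Emit:
servo_tool([
  [0, 0, -15, 0, 1],
  [0, 0, -50, 0, 1],
  [0, 0, -85, 0, 1],
  [-10, 20, -120, 0, 1],
  [-25, 45, -150, 0, 1],
])

```text
clock: 2.7
tcp_pos: [0.4806, -0.3598, 0.1805]
ee_rot: [-0.0, -0.017, 1.0, 0.0]
contact_force: [0.8, 0.0, -2.2]
grip_width: 0.0235
```

```bash
python3 -c "
from h import *
s=ctrl.sense();im=ctrl.get_image('wrist');crop(im,0,0,512,384,1.5,'pics/w2.png')
go([.664,.0187,.2],16.95)"
```

```text
t 2.75 tcp [ 0.4864 -0.3574  0.1875] yaw -177.67 q [-0.3653  0.3884 -0.1392  0.0011 -1.0307 -1.1655] F [1.9833 1.0542 1.9606] w 0.02330361110063351
tilt z [ 0.0114 -0.0053 -0.9999] shift mm [-192.7963  368.5289  -12.4302] turn -14.62 rows 9.978396993115338
```

View pics/w2.png

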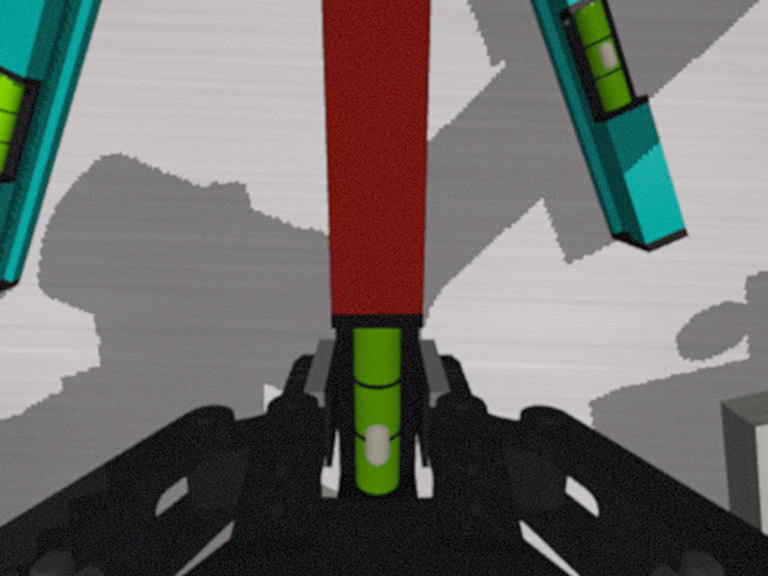

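The red level is held at its middle, with the vial centre at (377,411) between the pads. Next I carry it to the deck.

Emit:
servo_tool([
  [-17, 33, -10, 0, 1],
  [-34, 66, -20, 0, 1],
  [-52, 99, -30, 0, 1],
  [-69, 132, -35, 0, 1],
  [-86, 165, -35, 0, 1],
])

```text
clock: 3.17
tcp_pos: [0.562, -0.1894, 0.2148]
ee_rot: [0.001, -0.019, 1.0, 0.0]
contact_force: [0.6, 0.4, -2.8]
grip_width: 0.0236
```

Emit:
servo_tool([
  [-17, 33, 0, 0, 1],
  [-34, 66, 0, 0, 1],
  [-52, 99, 0, -3, 1],
  [-69, 132, 0, -7, 1],
  [-86, 165, 0, -12, 1],
])

```text
clock: 3.58
tcp_pos: [0.6408, -0.021, 0.2128]
ee_rot: [-0.001, -0.125, 0.992, 0.0]
contact_force: [0.2, -0.1, -2.5]
grip_width: 0.0235
```

```bash
python3 -c "
from h import *
go([.664,.0187,.16],16.95)"
```

```text
t 3.5833 tcp [ 0.6408 -0.021   0.2128] yaw -165.62 q [ 0.2187  0.4357  0.0051 -0.0009 -1.1426 -1.5381] F [ 0.1822 -0.1424 -2.4579] w 0.023508011857267013
tilt z [-0.0026  0.0002 -1.    ] shift mm [-32.4642  32.6977  52.7682] turn -2.57 rows 1.6799497890763553
```

Emit:
servo_tool([
  [0, 0, 10, -2.5, 1],
  [0, 0, 20, -2.5, 1],
  [0, 0, 30, -2.5, 1],
  [0, 0, 30, -2.5, 1],
  [0, 0, 30, -2.5, 1],
])

```text
clock: 4.0
tcp_pos: [0.64, -0.0242, 0.1828]
ee_rot: [-0.002, -0.144, 0.99, -0.0]
contact_force: [1.2, -0.6, -2.2]
grip_width: 0.0235
```

```bash
python3 -c "
from h import *
go([.664,.0187,.1156],16.95)"
```

```text
t 4.0 tcp [ 0.64   -0.0242  0.1828] yaw -163.45 q [ 0.2144  0.4587 -0.037  -0.0001 -1.0784 -1.4964] F [ 1.2083 -0.5805 -2.1852] w 0.02353596685170524
tilt z [-0.0033 -0.0007 -1.    ] shift mm [-35.4385  34.2328  67.0448] turn -0.4 rows 1.995281857536236
```

Emit:
servo_tool([
  [-18, 17, 10, 0, 1],
  [-35, 34, 25, 0, 1],
  [-35, 34, 40, 0, 1],
  [-35, 34, 52, 0, 1],
  [-35, 34, 58, 0, 1],
])

```text
clock: 4.42
tcp_pos: [0.6638, 0.0187, 0.1245]
ee_rot: [-0.002, -0.144, 0.99, -0.0]
contact_force: [0.7, -1.7, -3.6]
grip_width: 0.0232
```

Emit:
servo_tool([
  [0, 0, 3, 0, 1],
  [0, 0, 5, 0, 1],
  [0, 0, 7, 0, 1],
  [0, 0, 7, 0, 1],
  [0, 0, 7, 0, 1],
])

```text
clock: 4.83
tcp_pos: [0.6652, 0.0194, 0.12]
ee_rot: [0.001, -0.145, 0.989, 0.0]
contact_force: [-1.3, 0.8, -3.3]
grip_width: 0.0232
```

```bash
python3 -c "
from h import *
go([.664,.0187,.1156],16.95)
im=ctrl.get_image('scene');crop(im,180,130,160,130,5,'pics/s3.png')
"
```

```text
t 4.8333 tcp [0.6652 0.0194 0.12  ] yaw -163.35 q [ 0.2717  0.5536 -0.0443  0.0002 -0.9716 -1.552 ] F [-1.2953  0.8248 -3.3435] w 0.0232221475213563
tilt z [ 0.0013  0.0002 -1.    ] shift mm [ 1.383 -0.345  4.406] turn -0.3 rows 0.11105060616145157
```

View pics/s3.png

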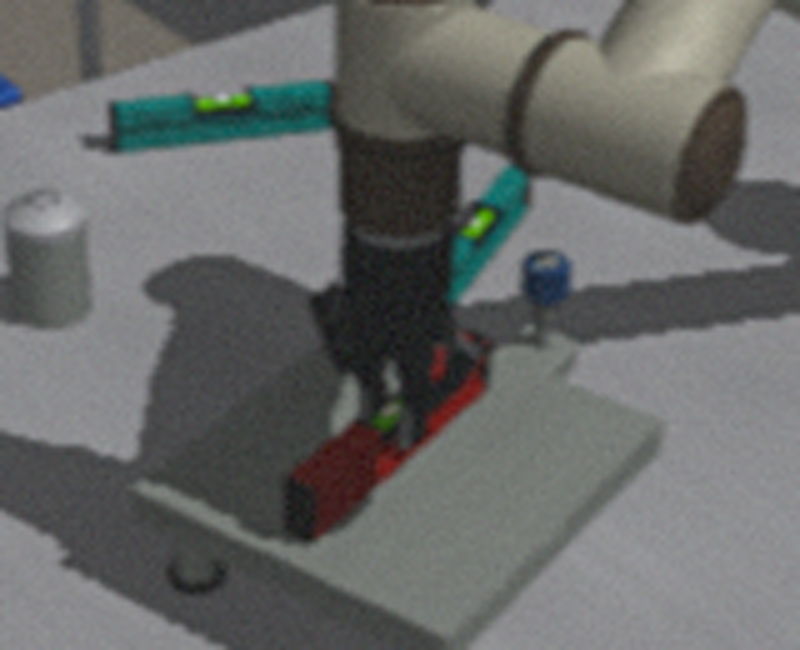

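The red level is just over the deck, front to back, and nearly touching.

Emit:
servo_tool([
  [0, 0, 1, 0, 1],
  [0, 0, 2, 0, 1],
  [0, 0, 3, 0, 1],
  [0, 0, 4, 0, 1],
  [0, 0, 4, 0, 1],
])

```text
clock: 5.3
tcp_pos: [0.665, 0.0197, 0.1156]
ee_rot: [0.0, -0.145, 0.989, -0.0]
contact_force: [-0.2, -0.2, -1.1]
grip_width: 0.0236
```

Emit:
servo_tool([
  [0, 0, 0.5, 0, 1],
  [0, 0, 1, 0, 1],
  [0, 0, 1, 0, 1],
  [0, 0, 1, 0, 1],
  [0, 0, 1, 0, 1],
])

```text
clock: 5.72
tcp_pos: [0.6651, 0.0197, 0.1147]
ee_rot: [0.0, -0.145, 0.989, -0.0]
contact_force: [-3.1, 0.4, 1.8]
grip_width: 0.0236
```

Contact made, so I open the fingers and lift.

Emit:
servo_tool([
  [0, 0, 0, 0, 0.6],
  [0, 0, 0, 0, 0.3],
  [0, 0, 0, 0, 0],
  [0, 0, 0, 0, 0],
  [0, 0, 0, 0, 0],
])

```text
clock: 6.13
tcp_pos: [0.6651, 0.0197, 0.114]
ee_rot: [0.0, -0.145, 0.989, -0.0]
contact_force: [-0.3, -0.6, 0.6]
grip_width: 0.0805
```

Emit:
servo_tool([
  [0, 0, -15, 0, 0],
  [0, 0, -40, 0, 0],
  [0, 0, -75, 0, 0],
  [0, 0, -100, 0, 0],
  [0, 0, -100, 0, 0],
])

```text
clock: 6.55
tcp_pos: [0.6682, 0.0198, 0.2216]
ee_rot: [0.007, -0.145, 0.989, -0.001]
contact_force: [0.5, -0.2, 1.5]
grip_width: 0.0855
```

Emit:
servo_tool([
  [0, 0, 0, 0, 0],
  [0, 0, 0, 0, 0],
  [0, 0, 0, 0, 0],
  [0, 0, 0, 0, 0],
  [0, 0, 0, 0, 0],
])

```text
clock: 6.97
tcp_pos: [0.6645, 0.0196, 0.2129]
ee_rot: [-0.001, -0.145, 0.989, -0.0]
contact_force: [-0.7, 0.0, -0.0]
grip_width: 0.0855
```

```bash
python3 -c "
from h import *
go([.468,-.0395,.2],16.95)
im=ctrl.get_image('wrist');crop(im,0,0,512,384,1.5,'pics/w4.png')
go([.468,-.0395,.2],16.95)
"
```

```text
t 6.9667 tcp [0.6645 0.0196 0.2129] yaw -163.33 q [ 0.2722  0.4751  0.0696 -0.0001 -1.1677 -1.552 ] F [-0.7152  0.0456 -0.0014] w 0.08547794911307637
tilt z [-0.0023 -0.0006 -1.    ] shift mm [205.1845  -0.2225  13.3458] turn -0.28 rows 4.9308917221644535
t 7.0167 tcp [0.6647 0.0196 0.2131] yaw -163.33 q [ 0.2722  0.4749  0.07   -0.     -1.1677 -1.552 ] F [ 0.8042 -0.2429  0.1989] w 0.08505351698961292
tilt z [-0.0018 -0.0005 -1.    ] shift mm [205.3201  -0.1985  13.5014] turn -0.28 rows 4.9343792444182455
```

View pics/w4.png

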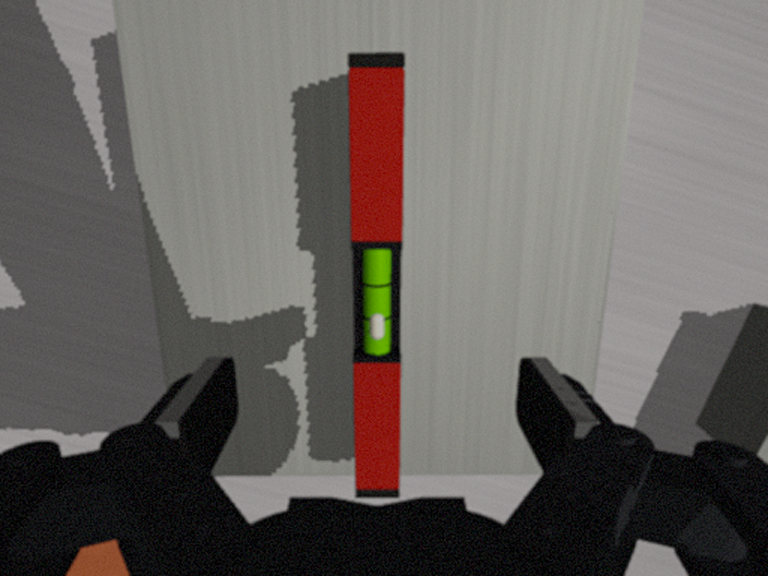

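The level rests on the deck with its vial between rows 245 and 360. The bubble sits at the rear end, at (377,326), so the front is low as expected. Now I'll move to the knob and wind the wrist back at the same time, since clockwise means +turn.

```bash
python3 -c "
from h import *
for p in [(376,54),(377.5,497),(377,301),(377,326),(377,286),(377,319)]:
  P=unproj('wrist',p[0]/1.5,p[1]/1.5,.129);m=np.array([.6497,.0148]);a=np.radians(16.9);d=P[:2]-m
  print(p,P,'deck x,y',d@[np.cos(a),np.sin(a)],d@[-np.sin(a),np.cos(a)])
im=ctrl.get_image('top');crop(im,160,100,140,150,4,'pics/t4.png')
"
```

```text
(376, 54) [ 0.5626 -0.0116  0.129 ] deck x,y -0.09098301883314 7.526747762002568e-05
(377.5, 497) [0.7725 0.0523 0.129 ] deck x,y 0.1284394233627089 0.00020556532706950622
(377, 301) [0.6656 0.0199 0.129 ] deck x,y 0.016710801717070498 0.000217221177400933
(377, 326) [0.6778 0.0235 0.129 ] deck x,y 0.029450064780276116 0.0001850237765815138
(377, 286) [0.6585 0.0177 0.129 ] deck x,y 0.009252316051280067 0.00023607186376291373
(377, 319) [0.6744 0.0225 0.129 ] deck x,y 0.025843413787957903 0.0001941392793417179
```

View pics/t4.png

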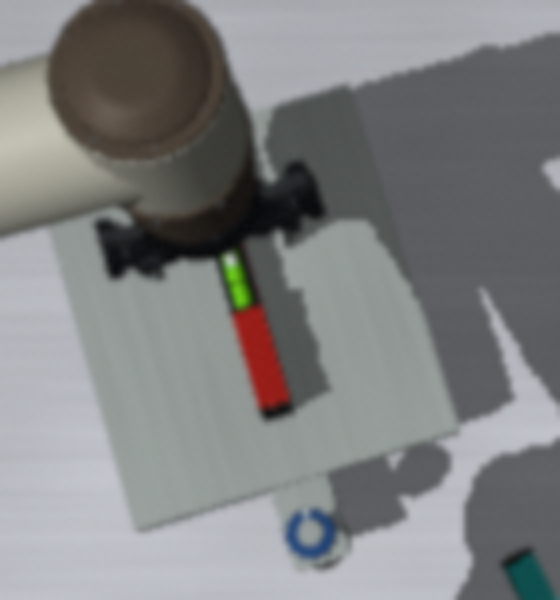

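Emit:
servo_tool([
  [41, 0, 0, 0, 0],
  [82, 0, 0, 0, 0],
  [123, 0, 0, 0, 0],
  [164, 0, 0, 0, 0],
  [200, 0, 0, 0, 0],
])

```text
clock: 7.48
tcp_pos: [0.4708, -0.0384, 0.2138]
ee_rot: [-0.001, -0.145, 0.989, 0.0]
contact_force: [0.7, -0.4, 0.3]
grip_width: 0.0853
```

```bash
python3 -c "
from h import *
im=ctrl.get_image('wrist');crop(im,0,0,512,384,1.5,'pics/w5.png')
go([.468,-.0395,.2],16.95)
"
```

```text
t 7.5333 tcp [ 0.4637 -0.0401  0.2131] yaw -163.46 q [ 0.2627  0.1443 -0.4111 -0.0028 -1.0226 -1.5434] F [-7.6513  0.1135 -2.3126] w 0.08513314395096634
tilt z [-0.0076  0.0004 -1.    ] shift mm [-4.4188 -0.7028 13.0973] turn -0.41 rows 0.3319059521861605
```

View pics/w5.png

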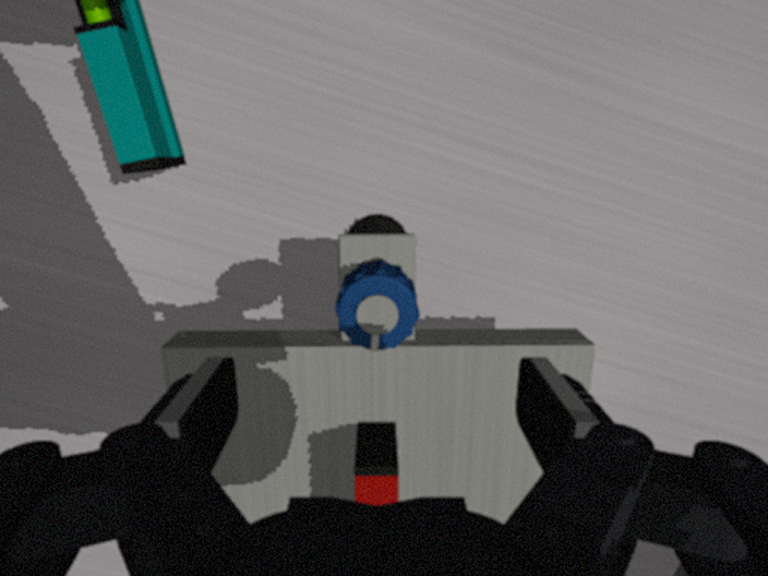

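The knob's top centre is at about (377,312) in the 1.5x picture, and its gray mark at (375,340) points to the rear. The first bubble reading is about +12 mm to the rear, at its end stop.

```bash
python3 -c "
from h import *
for s in [dict(tcp_pos=np.array([.4708,-.0384,.2138]),ee_rot=np.array([-.001,-.145,.989,0]))]:
  for v in (310,314): print(unproj('wrist',377/1.5,v/1.5,.148,s))
im=ctrl.get_image('wrist');crop(im,170,130,170,150,4,'pics/w6.png')
go([.468,-.0395,.2],16.95)
"
```

```text
[ 0.4699 -0.0387  0.148 ]
[ 0.4717 -0.0382  0.148 ]
t 7.5833 tcp [ 0.4678 -0.0392  0.214 ] yaw -163.41 q [ 0.263   0.1483 -0.4043 -0.0014 -1.0212 -1.5435] F [0.642  0.7299 0.4241] w 0.08547970010722171
tilt z [-0.0032  0.0004 -1.    ] shift mm [-0.1456 -0.383  13.9981] turn -0.36 rows 0.33582924905238926
```

View pics/w6.png

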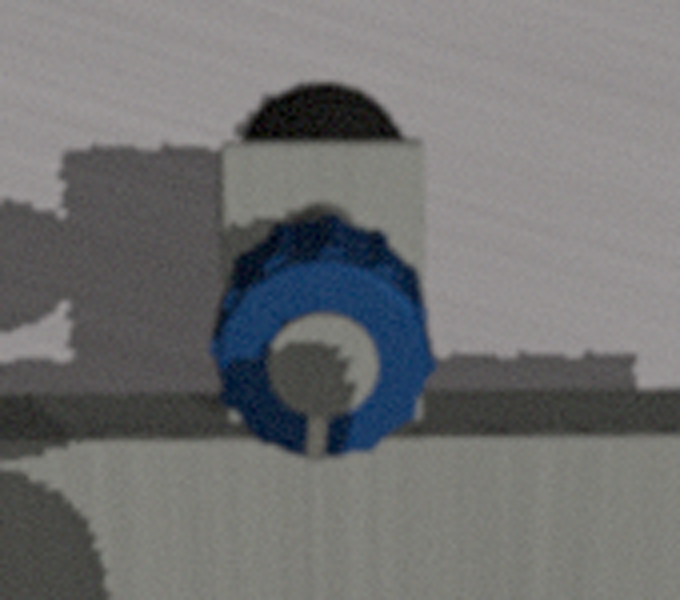

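```bash
python3 -c "
from h import *
s=ctrl.sense();s['tcp_pos']=np.array([.4665,-.0395,.2138])
print(unproj('wrist',170+323/4,130+361/4,.148))
print(unproj('wrist',170+323/4,130+361/4,.148,s))
"
```

```text
[ 0.4762 -0.0371  0.148 ]
[ 0.4748 -0.0374  0.148 ]
```

Emit:
servo_tool([
  [-3, 0, 0, -7, 0],
  [-3, 0, 0, -14, 0],
  [-3, 0, 0, -21, 0],
  [-3, 0, 0, -28, 0],
  [-3, 0, 0, -35, 0],
])

```text
clock: 8.0
tcp_pos: [0.4769, -0.0367, 0.2143]
ee_rot: [0.0, -0.439, 0.899, -0.0]
contact_force: [0.1, -0.0, 0.1]
grip_width: 0.0855
```

Emit:
servo_tool([
  [0, 0, 0, -7, 0],
  [0, 0, 0, -14, 0],
  [0, 0, 0, -21, 0],
  [0, 0, 0, -28, 0],
  [0, 0, 0, -35, 0],
])

```text
clock: 8.42
tcp_pos: [0.4769, -0.0367, 0.2142]
ee_rot: [0.0, -0.689, 0.725, -0.0]
contact_force: [0.9, 0.0, 0.3]
grip_width: 0.0853
```

Emit:
servo_tool([
  [0, 0, 0, -7, 0],
  [0, 0, 0, -14, 0],
  [0, 0, 0, -21, 0],
  [0, 0, 0, -28, 0],
  [0, 0, 0, -35, 0],
])

```text
clock: 8.83
tcp_pos: [0.4769, -0.0367, 0.2142]
ee_rot: [-0.0, 0.875, -0.485, 0.0]
contact_force: [0.3, -0.1, -0.7]
grip_width: 0.0852
```

Emit:
servo_tool([
  [0, 0, 0, -7, 0],
  [0, 0, 0, -14, 0],
  [0, 0, 0, -21, 0],
  [0, 0, 0, -28, 0],
  [0, 0, 0, -35, 0],
])

```text
clock: 9.25
tcp_pos: [0.4769, -0.0367, 0.2142]
ee_rot: [-0.0, 0.98, -0.199, 0.0]
contact_force: [0.3, -0.4, 0.3]
grip_width: 0.0854
```

Emit:
servo_tool([
  [0, 0, 0, -7, 0],
  [0, 0, 0, -14, 0],
  [0, 0, 0, -21, 0],
  [0, 0, 0, -28, 0],
  [0, 0, 0, -35, 0],
])

```text
clock: 9.67
tcp_pos: [0.4769, -0.0367, 0.2142]
ee_rot: [0.0, 0.994, 0.105, 0.0]
contact_force: [-0.2, -0.4, -0.7]
grip_width: 0.0857
```

Emit:
servo_tool([
  [0, 0, 0, -5, 0],
  [0, 0, 0, -5, 0],
  [0, 0, 0, -5, 0],
  [0, 0, 0, -5, 0],
  [0, 0, 0, -5, 0],
])

```text
clock: 10.08
tcp_pos: [0.4764, -0.0368, 0.2142]
ee_rot: [0.0, 0.99, 0.144, 0.0]
contact_force: [0.2, -0.1, -0.3]
grip_width: 0.0855
```

```bash
python3 -c "
from h import *
s=ctrl.sense()
im=ctrl.get_image('wrist');crop(im,170,130,170,150,4,'pics/w7.png')
go([.470,-.0395,.2],16.95)
import pickle;pickle.dump(s,open('s7.pkl','wb'))
"
```

```text
t 10.1333 tcp [ 0.4763 -0.0368  0.2142] yaw 16.62 q [ 0.264   0.161  -0.3886  0.     -1.0212  1.5969] F [-0.6317 -0.7631  0.3249] w 0.08556816954442009
tilt z [ 0.  0. -1.] shift mm [-6.8484  0.7795 14.1818] turn -0.33 rows 0.37813053286177006
```

View pics/w7.png

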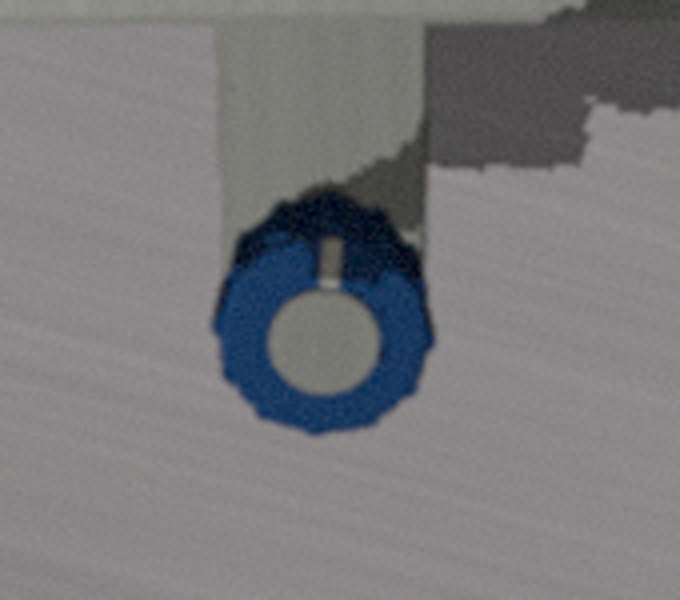

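```bash
python3 -c "
from h import *
print(unproj('wrist',170+324/4,130+342/4,.148))
go([.470,-.0395,.2],16.95)
im=ctrl.get_image('top');crop(im,160,100,140,150,4,'pics/t5.png')
"
```

```text
[ 0.4706 -0.0391  0.148 ]
t 10.1333 tcp [ 0.4763 -0.0368  0.2142] yaw 16.62 q [ 0.264   0.161  -0.3886  0.     -1.0212  1.5969] F [-0.6317 -0.7631  0.3249] w 0.08556816954442009
tilt z [ 0.  0. -1.] shift mm [-6.8484  0.7795 14.1818] turn -0.33 rows 0.37813053286177006
```

View pics/t5.png

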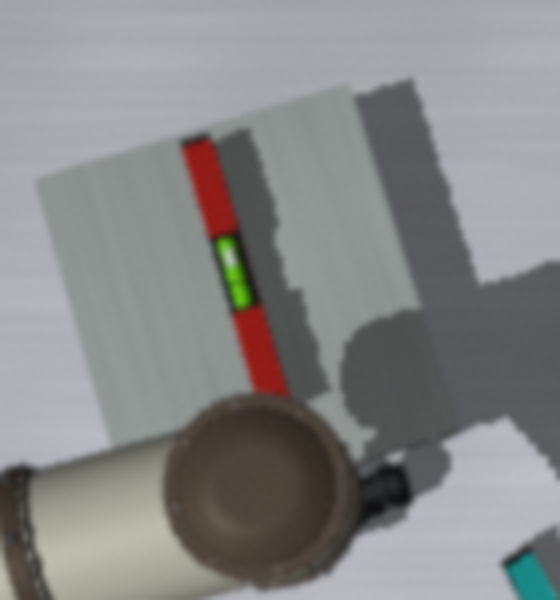

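The top camera sees the whole vial from here. I wind on a little more and go down onto the knob.

Emit:
servo_tool([
  [-7, 0.6, 0, -7, 0],
  [-7, 0.6, 0, -14, 0],
  [-7, 0.6, 0, -21, 0],
  [-7, 0.6, 0, -28, 0],
  [-7, 0.6, 0, -35, 0],
])

```text
clock: 10.6
tcp_pos: [0.4697, -0.0394, 0.2143]
ee_rot: [0.0, 0.899, 0.438, 0.0]
contact_force: [-0.4, 0.3, -0.3]
grip_width: 0.0852
```

Emit:
servo_tool([
  [0, 0, 0, -7, 0],
  [0, 0, 15, -14, 0],
  [0, 0, 30, -21, 0],
  [0, 0, 45, -28, 0],
  [0, 0, 60, -35, 0],
])

```text
clock: 11.02
tcp_pos: [0.4698, -0.0394, 0.1538]
ee_rot: [0.0, 0.725, 0.688, 0.0]
contact_force: [0.2, 0.8, -1.3]
grip_width: 0.0853
```

Emit:
servo_tool([
  [0, 0, 12, 0, 0],
  [0, 0, 20, 0, 0],
  [0, 0, 23, 0, 0],
  [0, 0, 23, 0, 0],
  [0, 0, 23, 0, 0],
])

```text
clock: 11.43
tcp_pos: [0.4701, -0.0394, 0.1316]
ee_rot: [0.0, 0.727, 0.686, 0.0]
contact_force: [0.3, 0.2, -0.1]
grip_width: 0.0854
```

```bash
python3 -c "
from h import *
go([.470,-.0393,.131],16.95)
"
```

```text
t 11.4333 tcp [ 0.4701 -0.0394  0.1316] yaw 86.66 q [ 0.2622  0.2501 -0.5166  0.0004 -0.8033  2.821 ] F [ 0.3084  0.1727 -0.1304] w 0.08539511872440307
tilt z [ 0.0008 -0.     -1.    ] shift mm [ 0.074  -0.1265  0.6448] turn 69.71 rows 0.01585774383898087
```

Emit:
servo_tool([
  [0, 0, 0, 0, 0.5],
  [0, 0, 0, 0, 1],
  [0, 0, 0, 0, 1],
  [0, 0, 0, 0, 1],
  [0, 0, 0, 0, 1],
], squeeze=30)

```text
clock: 11.85
tcp_pos: [0.4715, -0.0394, 0.1322]
ee_rot: [0.002, 0.727, 0.686, 0.002]
contact_force: [2.7, -2.8, 1.0]
grip_width: 0.0351
```

Emit:
servo_tool([
  [0, 0, 0, 0, 1],
  [0, 0, 0, 0, 1],
  [0, 0, 0, 0, 1],
  [0, 0, 0, 0, 1],
  [0, 0, 0, 0, 1],
])

```text
clock: 12.27
tcp_pos: [0.4715, -0.0394, 0.1321]
ee_rot: [0.001, 0.727, 0.686, 0.001]
contact_force: [5.5, -2.4, 2.6]
grip_width: 0.035
```

```bash
python3 -c "
from h import *
go([.470,-.0393,.131],16.95)
"
```

```text
t 12.2667 tcp [ 0.4715 -0.0394  0.1321] yaw 86.7 q [ 0.2618  0.2501 -0.5154  0.0014 -0.8014  2.8212] F [ 5.4793 -2.4013  2.6437] w 0.03495406760789154
tilt z [ 0.004  0.    -1.   ] shift mm [ 0.0089 -1.4893  1.1296] turn 69.75 rows 0.04482666140092358
```

Emit:
servo_tool([
  [0, 2, 0, 4, 1],
  [0, 2, 0, 11, 1],
  [0, 2, 0, 18, 1],
  [0, 2, 0, 25, 1],
  [0, 2, 0, 32, 1],
])

```text
clock: 12.68
tcp_pos: [0.4708, -0.0392, 0.1321]
ee_rot: [-0.0, 0.889, 0.457, -0.001]
contact_force: [-3.1, 3.0, 9.4]
grip_width: 0.0348
```

Emit:
servo_tool([
  [0, 0, 0, 7, 1],
  [0, 0, 0, 14, 1],
  [0, 0, 0, 21, 1],
  [0, 0, 0, 28, 1],
  [0, 0, 0, 35, 1],
])

```text
clock: 13.1
tcp_pos: [0.4704, -0.0387, 0.1321]
ee_rot: [-0.001, 0.986, 0.168, -0.001]
contact_force: [-5.4, 6.7, 11.7]
grip_width: 0.0351
```

Emit:
servo_tool([
  [0, 0, 0, 7, 1],
  [0, 0, 0, 14, 1],
  [0, 0, 0, 21, 1],
  [0, 0, 0, 28, 1],
  [0, 0, 0, 35, 1],
])

```text
clock: 13.52
tcp_pos: [0.4703, -0.0379, 0.1321]
ee_rot: [-0.001, 0.991, -0.136, -0.001]
contact_force: [-7.3, 11.9, 11.5]
grip_width: 0.0352
```

```bash
python3 -c "
from h import *
go([.470,-.0393,.131],16.95);print(ctrl.sense()['wrist_torque'])
im=ctrl.get_image('top');crop(im,200,145,60,60,9,'pics/t6.png')
"
```

```text
t 13.5167 tcp [ 0.4703 -0.0379  0.1321] yaw -15.63 q [ 0.2634  0.251  -0.5123 -0.0038 -0.809   1.0372] F [-7.3033 11.9142 11.4638] w 0.0352343154015034
tilt z [-0.0022  0.0023 -1.    ] shift mm [0.0749 1.4795 1.068 ] turn -32.58 rows 0.04379557285500541
[2.9785 1.7927 0.1858]
```

View pics/t6.png

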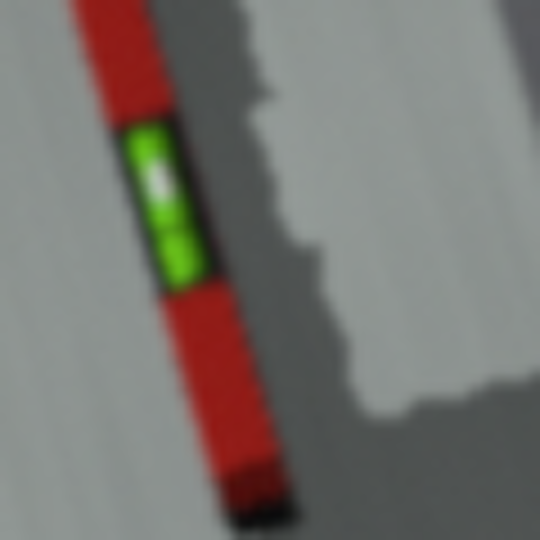

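The bubble is at (158,178) and the vial centre at (169,208), so it is about 10 mm to the rear and just leaving the stop. I keep turning and ease off the side force.

Emit:
servo_tool([
  [-2, -1, -1, 7, 1],
  [-2, -1, -1, 14, 1],
  [-2, -1, -1, 21, 1],
  [-2, -1, -1, 28, 1],
  [-2, -1, -1, 35, 1],
])

```text
clock: 13.98
tcp_pos: [0.4707, -0.037, 0.1322]
ee_rot: [-0.001, 0.904, -0.427, 0.0]
contact_force: [2.4, 3.7, -1.1]
grip_width: 0.0351
```

Emit:
servo_tool([
  [0, 0, 0, 7, 1],
  [0, 0, 0, 14, 1],
  [0, 0, 0, 21, 1],
  [0, 0, 0, 28, 1],
  [0, 0, 0, 35, 1],
])

```text
clock: 14.4
tcp_pos: [0.4714, -0.0367, 0.1322]
ee_rot: [-0.002, 0.734, -0.679, 0.001]
contact_force: [5.5, 4.4, -1.9]
grip_width: 0.0353
```

Emit:
servo_tool([
  [0, 0, 0, 0, 1],
  [0, 0, 0, 0, 1],
  [0, 0, 0, 0, 1],
  [0, 0, 0, 0, 1],
  [0, 0, 0, 0, 1],
])

```text
clock: 14.82
tcp_pos: [0.4714, -0.0367, 0.1322]
ee_rot: [-0.002, 0.735, -0.678, 0.0]
contact_force: [5.7, 4.0, -1.9]
grip_width: 0.0351
```

```bash
python3 -c "
from h import *
go([.470,-.0393,.131],16.95);print(ctrl.sense()['wrist_torque'])
im=ctrl.get_image('top');crop(im,200,145,60,60,9,'pics/t7.png')
"
```

```text
t 14.8167 tcp [ 0.4714 -0.0367  0.1322] yaw -85.33 q [ 0.2663  0.2501 -0.5141 -0.0017 -0.803  -0.1836] F [ 5.6584  3.967  -1.9036] w 0.035070711525534905
tilt z [ 0.0032  0.0022 -1.    ] shift mm [2.4912 1.643  1.1709] turn 77.72 rows 0.07687512277136603
[ 1.119  -1.0176 -0.0304]
```

View pics/t7.png

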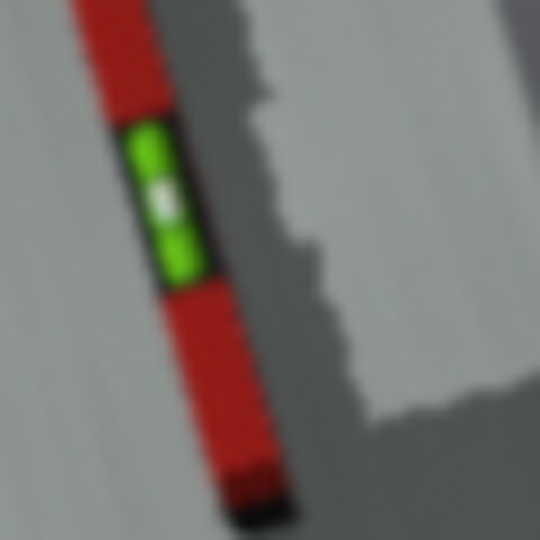

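The bubble is now at (165,200) against the vial centre at (168,207), roughly 2.5 mm rear. I turn about 20° more, then release and look closely.

Emit:
servo_tool([
  [0, 0, 0, 6, 1],
  [0, 0, 0, 12, 1],
  [0, 0, 0, 18, 1],
  [0, 0, 0, 22, 1],
  [0, 0, 0, 22, 1],
])

```text
clock: 15.28
tcp_pos: [0.472, -0.0367, 0.1322]
ee_rot: [0.002, -0.592, 0.806, -0.0]
contact_force: [5.8, 3.2, -4.2]
grip_width: 0.035
```

Emit:
servo_tool([
  [0, 0, 0, 0, 0.5],
  [0, 0, 0, 0, 0],
  [0, 0, 0, 0, 0],
  [0, 0, 0, 0, 0],
  [0, 0, 0, 0, 0],
])

```text
clock: 15.7
tcp_pos: [0.4695, -0.0382, 0.1321]
ee_rot: [-0.0, -0.592, 0.806, 0.0]
contact_force: [-0.3, -0.4, 0.5]
grip_width: 0.0853
```

Emit:
servo_tool([
  [0, 0, -20, 0, 0],
  [0, 0, -50, 0, 0],
  [0, 0, -80, 0, 0],
  [0, 0, -110, 0, 0],
  [0, 0, -110, 0, 0],
])

```text
clock: 16.12
tcp_pos: [0.4732, -0.038, 0.2485]
ee_rot: [0.005, -0.593, 0.805, -0.003]
contact_force: [0.5, 0.4, -0.5]
grip_width: 0.0851
```

```bash
python3 -c "
from h import *
go([.470,-.0393,.131],16.95)
go([.6651,.0197,.242],16.95)
im=ctrl.get_image('top');crop(im,200,145,60,60,9,'pics/t8.png')
"
```

```text
t 16.1167 tcp [ 0.4732 -0.038   0.2485] yaw -107.26 q [ 0.2648  0.1178 -0.3489  0.0028 -1.0919 -0.5673] F [ 0.5034  0.4379 -0.4716] w 0.08508482843710691
tilt z [ 0.0124  0.0008 -0.9999] shift mm [  2.7148   3.9879 117.4545] turn 55.79 rows 2.819028428205624
t 16.1167 tcp [ 0.4732 -0.038   0.2485] yaw -107.26 q [ 0.2648  0.1178 -0.3489  0.0028 -1.0919 -0.5673] F [ 0.5034  0.4379 -0.4716] w 0.08508482843710691
tilt z [ 0.0124  0.0008 -0.9999] shift mm [-112.0081 -166.0893    8.926 ] turn 55.79 rows 4.8088040832887184
```

View pics/t8.png

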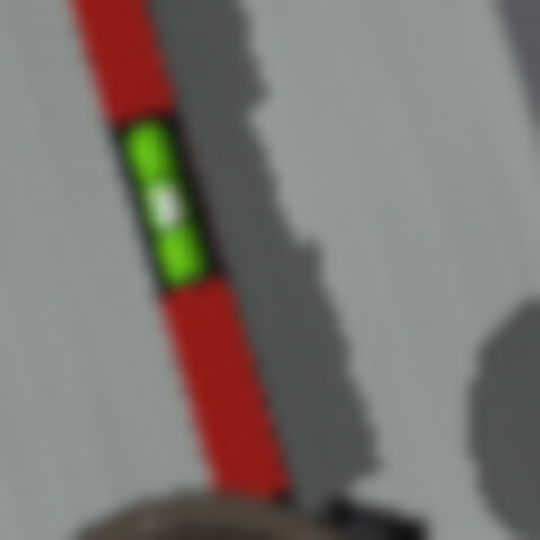

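The bubble looks centred at (167,205), against (168,206) for the vial centre. Next I move over the level for a close wrist view.

Emit:
servo_tool([
  [-22, -33, 0, 7, 0.5],
  [-44, -66, 0, 14, 1],
  [-66, -99, 0, 21, 1],
  [-88, -132, 0, 28, 1],
  [-110, -165, 0, 35, 1],
])

```text
clock: 16.58
tcp_pos: [0.6611, 0.0182, 0.2405]
ee_rot: [-0.001, -0.32, 0.947, 0.0]
contact_force: [1.2, 0.1, -0.5]
grip_width: 0.0257
```

Emit:
servo_tool([
  [0, 0, 0, 7, 1],
  [0, 0, 0, 14, 1],
  [0, 0, 0, 21, 1],
  [0, 0, 0, 21, 1],
  [0, 0, 0, 21, 1],
])

```text
clock: 17.0
tcp_pos: [0.6597, 0.0177, 0.2408]
ee_rot: [-0.001, -0.146, 0.989, 0.0]
contact_force: [0.3, 0.1, 0.8]
grip_width: -0.0
```

```bash
python3 -c "
from h import *
im=ctrl.get_image('wrist');crop(im,200,120,100,150,4,'pics/w8.png')
go([.7027,.0310,.16],16.95)
"
```

```text
t 17.05 tcp [0.6598 0.0177 0.2412] yaw -163.17 q [ 0.2712  0.4481  0.0978 -0.0003 -1.2223 -1.5482] F [-0.1019 -0.1113  0.322 ] w -0.00013386147754914954
tilt z [-0.0018 -0.0002 -1.    ] shift mm [-45.0627   0.3106  81.166 ] turn -0.12 rows 2.2263019775065525
```

View pics/w8.png

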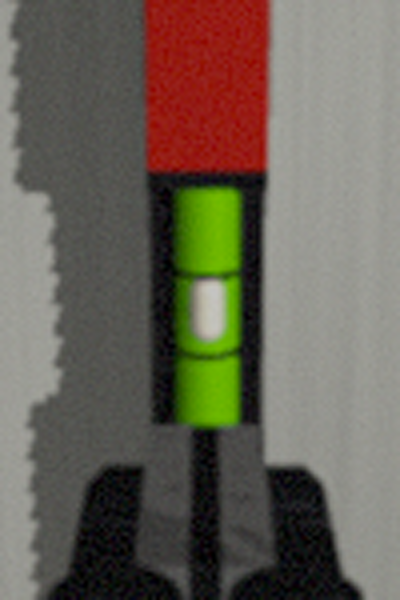

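Close up, the bubble spans rows 278–342, midpoint 310. The lines are at 272 and 354, midpoint 313. The bubble is between the lines, about 0.6 mm to the front. Now I press about 47 mm behind the vial so it stays in view.

```bash
python3 -c "
from h import *
go([.7106,.0335,.150],16.95)
"
```

```text
t 17.05 tcp [0.6598 0.0177 0.2412] yaw -163.17 q [ 0.2712  0.4481  0.0978 -0.0003 -1.2223 -1.5482] F [-0.1019 -0.1113  0.322 ] w -0.00013386147754914954
tilt z [-0.0018 -0.0002 -1.    ] shift mm [-53.3655   0.4132  91.1516] turn -0.12 rows 2.5329774587123297
```

Emit:
servo_tool([
  [-25, 0, 15, 0, 1],
  [-50, 0, 35, 0, 1],
  [-53, 0.3, 60, 0, 1],
  [-53, 0.3, 80, 0, 1],
  [-53, 0.3, 90, 0, 1],
])

```text
clock: 17.47
tcp_pos: [0.7093, 0.0332, 0.1481]
ee_rot: [-0.003, -0.146, 0.989, 0.0]
contact_force: [0.5, -0.0, -0.7]
grip_width: -0.0001
```

```bash
python3 -c "
from h import *
go([.7106,.0335,.144],16.95)
im=ctrl.get_image('wrist');crop(im,0,0,512,384,1.5,'pics/w9.png')
go([.7106,.0335,.144],16.95)
"
```

```text
t 17.4667 tcp [0.7093 0.0332 0.1481] yaw -163.24 q [ 0.2733  0.601   0.1217 -0.0013 -1.0975 -1.551 ] F [ 0.4797 -0.0016 -0.67  ] w -7.584181251319104e-05
tilt z [-0.0061 -0.0005 -1.    ] shift mm [-1.386  -0.0909  4.1101] turn -0.19 rows 0.10403976241454818
t 17.5167 tcp [0.7087 0.033  0.1472] yaw -163.27 q [ 0.2732  0.6016  0.1205 -0.0014 -1.0976 -1.5514] F [-0.4315 -0.3552 -2.4741] w 0.00031513226139544053
tilt z [-0.0079 -0.0009 -1.    ] shift mm [-2.0227 -0.0815  3.2246] turn -0.22 rows 0.09130367781487127
```

View pics/w9.png

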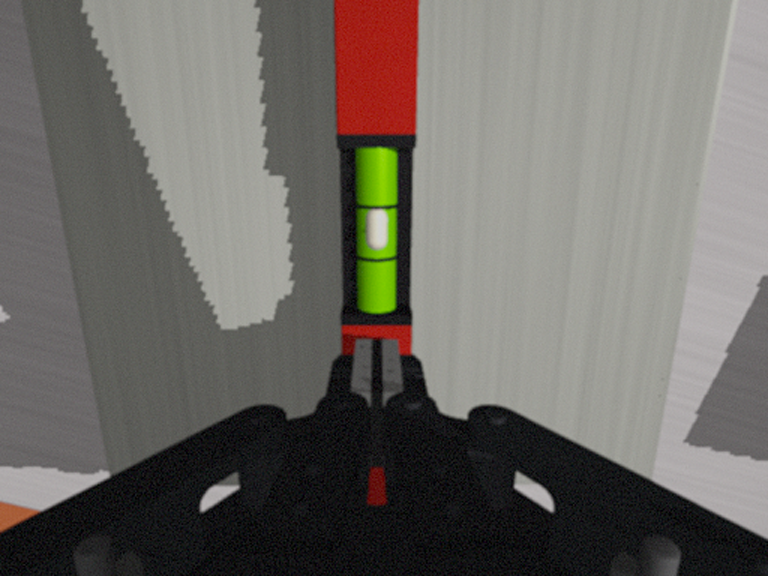

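The fingers are centred over the level and clear of the vial. The bubble is at (377,229) with the lines at rows 207 and 260, so it is between them. I press down in small steps.

Emit:
servo_tool([
  [0, 0, 1, 0, 1],
  [0, 0, 2, 0, 1],
  [0, 0, 3, 0, 1],
  [0, 0, 4, 0, 1],
  [0, 0, 5, 0, 1],
])

```text
clock: 17.93
tcp_pos: [0.7114, 0.0333, 0.1486]
ee_rot: [0.001, -0.145, 0.989, 0.0]
contact_force: [0.3, 0.1, -0.2]
grip_width: 0.0001
```

Emit:
servo_tool([
  [0, 0, 0.5, 0, 1],
  [0, 0, 1, 0, 1],
  [0, 0, 1.5, 0, 1],
  [0, 0, 2, 0, 1],
  [0, 0, 2, 0, 1],
])

```text
clock: 18.35
tcp_pos: [0.7109, 0.0333, 0.145]
ee_rot: [-0.0, -0.145, 0.989, 0.0]
contact_force: [-0.8, 0.2, -0.3]
grip_width: -0.0001
```

Emit:
servo_tool([
  [0, 0, 0.5, 0, 1],
  [0, 0, 1, 0, 1],
  [0, 0, 1.5, 0, 1],
  [0, 0, 1.5, 0, 1],
  [0, 0, 1.5, 0, 1],
])

```text
clock: 18.77
tcp_pos: [0.711, 0.0333, 0.1442]
ee_rot: [0.0, -0.145, 0.989, -0.0]
contact_force: [-1.7, 0.5, 2.6]
grip_width: -0.0
```

Emit:
servo_tool([
  [0, 0, 0.5, 0, 1],
  [0, 0, 1, 0, 1],
  [0, 0, 1, 0, 1],
  [0, 0, 1, 0, 1],
  [0, 0, 1, 0, 1],
])

```text
clock: 19.18
tcp_pos: [0.711, 0.0333, 0.1442]
ee_rot: [0.0, -0.145, 0.989, -0.0]
contact_force: [-2.2, -0.5, 6.0]
grip_width: -0.0002
```

Emit:
servo_tool([
  [0, 0, 0.5, 0, 1],
  [0, 0, 1, 0, 1],
  [0, 0, 1.5, 0, 1],
  [0, 0, 1.5, 0, 1],
  [0, 0, 1.5, 0, 1],
])

```text
clock: 19.6
tcp_pos: [0.711, 0.0333, 0.1442]
ee_rot: [0.001, -0.145, 0.989, -0.0]
contact_force: [-4.7, 0.5, 11.1]
grip_width: 0.0002
```

Emit:
servo_tool([
  [0, 0, 0, 0, 1],
  [0, 0, 0, 0, 1],
  [0, 0, 0, 0, 1],
  [0, 0, 0, 0, 1],
  [0, 0, 0, 0, 1],
])

```text
clock: 20.02
tcp_pos: [0.711, 0.0333, 0.1442]
ee_rot: [0.001, -0.145, 0.989, -0.0]
contact_force: [-5.1, 0.8, 10.8]
grip_width: 0.0001
```

Emit:
servo_tool([
  [0, 0, 0, 0, 1],
  [0, 0, 0, 0, 1],
  [0, 0, 0, 0, 1],
  [0, 0, 0, 0, 1],
  [0, 0, 0, 0, 1],
])

```text
clock: 20.43
tcp_pos: [0.711, 0.0333, 0.1442]
ee_rot: [0.001, -0.145, 0.989, -0.0]
contact_force: [-4.6, 1.1, 10.7]
grip_width: -0.0
```

```bash
python3 -c "
from h import *
im=ctrl.get_image('wrist');crop(im,200,80,100,150,4,'pics/w10.png')
go([.7106,.0335,.144],16.95)
"
```

```text
t 20.4833 tcp [0.711  0.0333 0.1442] yaw -163.28 q [ 0.2735  0.6036  0.1151  0.001  -1.0809 -1.5531] F [-4.8055  0.4846 10.932 ] w 3.844176505387973e-05
tilt z [ 0.0016 -0.0005 -1.    ] shift mm [0.3493 0.3491 0.1925] turn -0.23 rows 0.012709339303534394
```

View pics/w10.png

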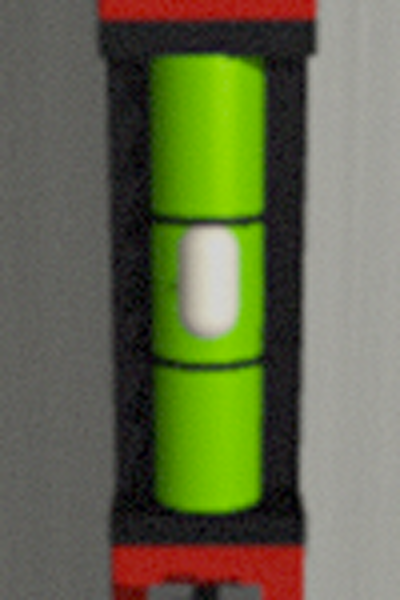

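Under about 11 N the bubble spans rows 224–340, midpoint 282. The lines are at 218 and 364, midpoint 291, so it is about 1 mm to the front and inside. I ease the sideways push and press a bit harder, to be sure the shelf beds.

Emit:
servo_tool([
  [0.3, 0, 0.4, 0, 1],
  [0.6, 0, 0.8, 0, 1],
  [0.8, 0, 1, 0, 1],
  [0.8, 0, 1, 0, 1],
  [0.8, 0, 1, 0, 1],
])

```text
clock: 20.9
tcp_pos: [0.711, 0.0333, 0.1442]
ee_rot: [0.002, -0.146, 0.989, -0.0]
contact_force: [-4.9, 1.1, 12.5]
grip_width: 0.0001
```

Emit:
servo_tool([
  [0, 0, 0, 0, 1],
  [0, 0, 0, 0, 1],
  [0, 0, 0, 0, 1],
  [0, 0, 0, 0, 1],
  [0, 0, 0, 0, 1],
])

```text
clock: 21.32
tcp_pos: [0.711, 0.0333, 0.1442]
ee_rot: [0.002, -0.146, 0.989, -0.0]
contact_force: [-4.5, 1.9, 13.8]
grip_width: 0.0
```

Emit:
servo_tool([
  [0, 0, 0, 0, 1],
  [0, 0, 0, 0, 1],
  [0, 0, 0, 0, 1],
  [0, 0, 0, 0, 1],
  [0, 0, 0, 0, 1],
])

```text
clock: 21.73
tcp_pos: [0.711, 0.0333, 0.1442]
ee_rot: [0.002, -0.146, 0.989, -0.0]
contact_force: [-4.4, 2.0, 12.3]
grip_width: -0.0001
```

Emit:
servo_tool([
  [0, 0, 0, 0, 1],
  [0, 0, 0, 0, 1],
  [0, 0, 0, 0, 1],
  [0, 0, 0, 0, 1],
  [0, 0, 0, 0, 1],
])

```text
clock: 22.15
tcp_pos: [0.711, 0.0333, 0.1442]
ee_rot: [0.002, -0.146, 0.989, -0.0]
contact_force: [-4.4, 2.1, 13.0]
grip_width: 0.0002
```

```bash
python3 -c "
from h import *
im=ctrl.get_image('wrist');crop(im,200,80,100,150,4,'pics/w11.png')
go([.7106,.0335,.144],16.95)
"
```

```text
t 22.2 tcp [0.711  0.0333 0.1442] yaw -163.26 q [ 0.2737  0.6025  0.1129  0.0014 -1.0775 -1.553 ] F [-6.0136  1.6164 12.7397] w 9.381912971593544e-05
tilt z [ 0.0039 -0.0002 -1.    ] shift mm [0.3471 0.3151 0.1838] turn -0.21 rows 0.012074006256952919
```

View pics/w11.png

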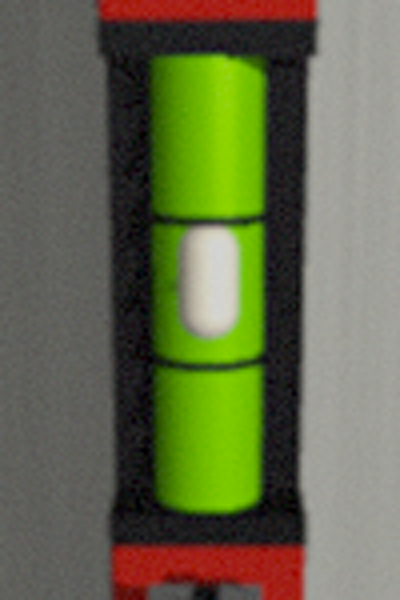

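The reading is unchanged at about 13 N, with the bubble steady about 1 mm to the front and between the lines. Handing in.

```bash
python3 -c "
from rig import ctrl
print(ctrl.hand_in()); s=ctrl.sense(); print(s['clock'],s['contact_force'],s['tcp_pos'])
"
```

```text
the job is handed in; nothing more can be done
None
the job is handed in; nothing more can be done
```

I handed the job in at about 22 s, still pressing the level with the bubble between the lines. The hand-in gives no verdict.

- **Level:** I set the red level on the deck, front to back, about 15 mm behind the deck's middle, and let go. Its bubble then stood at the rear stop, about 12 mm off.
- **Knob:** I turned the blue knob about 195° clockwise and released it. With the level lying free, the wrist view showed the bubble about 0.6 mm to the front of centre.
- **Press:** I pressed with the shut fingers about 45 mm behind the vial, and the wrist force read 11 N, then 13 N. The bubble stayed about 1 mm to the front of centre at both loads, inside the 2.5 mm limit, and the level did not move.

- **Side force:** About 5 N of side force stayed on the level while pressing, and my attempt to ease it changed little.
- **Knob position:** My top and wrist camera estimates of the knob differed by a few mm. That caused side forces of up to about 14 N while turning, well under the limits.
- **Bystanders:** I did not check the timer, pan and dredger in a last picture, but the arm never went near them.

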